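# Open the red cup keeper by its lever and ease it shut

## Task

Show me the cups in the keeper with the red lid: press its lever down until the lid stands wide open, keep it there for three seconds while I count, then let the lever up slowly so that the lid closes gently without slamming, and move clear. Only press with the fingertips on the red paddle at the lever's end; lift nothing and do not touch the lids. Leave the black-lidded keeper shut and the things around them where they stand.

Things in the scene. Friction and masses are not known exactly. Their poses are not given: they have to be found in the camera images.
- red_keeper: cup keeper with red lid: open wooden box 200 mm deep (x) x 220 mm wide (y) x 130 mm high with a flat red lid 12 mm thick, fixed to the table. Origin: centre of its underside; its own -x axis points to its front, where the lever's paddle stands out. It never moves in a run, but stands elsewhere and turned up to 0.25 rad each time, and may be the left or the right one of the two
- red_paddle (a point): centre of the top face of the red paddle at the front end of the lever: a red plate 45 mm (x) x 50 mm (y) x 12 mm thick, about 85 mm clear of the box front, on two steel arms (10 mm round) that run along the box sides. At rest the top centre is 121 mm above the table and the plate slopes up to the front by 0.18 rad; pressed right down it is 60 mm above the table and slopes down to the front by 0.18 rad. The point moves with the lever
- red_pivot (a point): point on the lever's hinge axis (level, along the keeper's y), midway between the box sides, 40 mm to the front (own -x) of the keeper's origin and 85 mm above the table; the paddle's centre line swings about it at 170 mm radius
- red_lever (a joint): lever angle in rad: 0 at rest (paddle up, lid shut), 0.36 at the stop (paddle right down). It is pressed downward; needs about 2 to 8 N at the paddle, and the lid's weight brings it back up when let go
- red_lid: the red lid itself, 212 x 236 x 12 mm; origin: centre of its underside; its hinge line (level, along the keeper's y, on the far rim) lies 106 mm from there along its own +x. Level when shut, its own z axis leans back 1.2 rad from vertical when wide open, the front edge high. Linked to the lever: lid angle = 3.33 x lever angle. If the lever is let go with the lid open, the lid falls and slams at about 4 to 6 rad/s; eased down over 2 s or more it lands softly
- black_keeper: cup keeper with black lid: open wooden box 200 mm deep (x) x 220 mm wide (y) x 130 mm high with a flat black lid 12 mm thick, fixed to the table. Origin: centre of its underside; its own -x axis points to its front, where the lever's paddle stands out. It never moves in a run, but stands elsewhere and turned up to 0.25 rad each time, and may be the left or the right one of the two
- black_paddle (a point): centre of the top face of the black paddle at the front end of the lever: a black plate 45 mm (x) x 50 mm (y) x 12 mm thick, about 85 mm clear of the box front, on two steel arms (10 mm round) that run along the box sides. At rest the top centre is 121 mm above the table and the plate slopes up to the front by 0.18 rad; pressed right down it is 60 mm above the table and slopes down to the front by 0.18 rad. The point moves with the lever
- black_pivot (a point): point on the lever's hinge axis (level, along the keeper's y), midway between the box sides, 40 mm to the front (own -x) of the keeper's origin and 85 mm above the table; the paddle's centre line swings about it at 170 mm radius
- black_lever (a joint): lever angle in rad: 0 at rest (paddle up, lid shut), 0.36 at the stop (paddle right down). It is pressed downward; needs about 2 to 8 N at the paddle, and the lid's weight brings it back up when let go
- black_lid: the black lid itself, 212 x 236 x 12 mm; origin: centre of its underside; its hinge line (level, along the keeper's y, on the far rim) lies 106 mm from there along its own +x. Level when shut, its own z axis leans back 1.2 rad from vertical when wide open, the front edge high. Linked to the lever: lid angle = 3.33 x lever angle. If the lever is let go with the lid open, the lid falls and slams at about 4 to 6 rad/s; eased down over 2 s or more it lands softly
- cup: open blue ceramic dipping cup, 74 mm across, 62 mm tall, standing in front of and between the two keepers. Origin: centre of its underside. To be left alone
- jar: small amber spice jar with red cap, 48 mm across, 85 mm tall, standing between the two keepers. Origin: centre of its underside. To be left alone
- sauce: green glass sauce bottle with red cap, 66 mm across, 200 mm tall, standing on the left side of the table (+y). Origin: centre of its underside. To be left alone
- shaker: plain aluminium can, 74 mm across, 120 mm tall, standing on the right side of the table (-y). Origin: centre of its underside. To be left alone
- guide: noodle-cutting guide: flat pale cream board 160 x 220 x 8 mm with a dark strip 14 mm high along one edge, lying at the left front. Origin: centre of its underside. To be left alone
- brush: flour brush about 200 mm long, lying at the right front. To be left alone

How it is judged:
By the outcome, as a careful person would: the job done as asked, in the order asked, and still so for the second after the job is handed in, with the robot touching nothing.
It also fails if it takes over 48 s, if anything falls off the work surface, if the arm or the gripper's body presses on something with over 40 N, if the wrist force passes 120 N, or if a joint passes its speed limit or range.

## Robot

A 6-joint arm with a two-finger parallel gripper is mounted at the origin on the work surface. World frame = base frame: x ahead of the robot, y to its left, z up, the work surface at z = 0. Lengths are in m, angles in degrees, forces in N, time in s.
With the tool pointing down it reaches from about 0.25 to 0.725 m from the base axis. Payload 9.7 kg.
Tool frame: the origin (TCP) lies at the very end of the fingers, on their centre line; the grasp point (between the pads) lies 19 mm behind it; y points along the fingers, x is the direction in which the jaws open and shut, and the axes are right-handed (so a half turn about y gives the same grasp; the last joint's range is limited). The gripper opens to 85 mm and grips with 20 to 120 N. Pads are 22 mm wide; open, the fingers measure 114 mm over their backs; the gripper's body (76 mm by 85 mm) begins 54 mm behind the grasp point. The pads swing forward as they close: fully open they stand 13 mm farther back than shut.
Start: joints at [65.546, 4.979, 10.078, 95.1, 0, 90], TCP at [0.228, 0.501, 0.231] pointing down, gripper open.
Joint ranges: [-179.16, 179.16], [-48.56, 103.87], [-65.8, 70.77], [-126.05, 130.52], [-82.76, 87.17], [-180, 180]. Speed limits (degrees/s): [127.2, 127.2, 147.25, 180, 180, 180].

## Interface

Orientations are given as [roll, pitch, yaw] about the fixed x, y, z axes, in that order (R = Rz(yaw) Ry(pitch) Rx(roll)).
In Python, from workcell import bot gives the robot as it stands.
- The arm moves only by the shell command python3 -m jog 'ROWS' [FORCE]. ROWS is JSON, a list of rows, each a list of 7 numbers: the closure, from 0 (fully open) to 1 (shut), then the shift along the world's x, y, z in units of 25 mm (1.0 is 25 mm), then the turn, a rotation vector about the world's x, y, z in units of 5 degrees (1.0 is 5 degrees). A call has 1 to 5 rows; each row is the pose to reach, as a shift and turn from the pose commanded when the call began; what a row does not reach only later rows make up. A row lasts 1/10 s, in which the tool goes at most 50 mm and 8.59 degrees, less where a joint would pass 70% of its speed; a pose out of reach is approached as far as the arm can. A call with a gripper value outside its range is refused whole. The fingers move at their own pace and stop on an object; FORCE is the grip in N (left out, the last holds). Time passes only in rows, so rows that repeat a pose let the fingers close. It gives the time, the measured TCP pose, the force and the opening at its end, in the units of the state.
- bot.get_obs(): the state, without advancing time (a new reading comes with each control period).
- bot.camera(name): name is "scene" or "top"; returns (picture, depth): 400x640x3 uint8, red, green, blue; 400x640 float32, m along the optical axis (not along the pixel's ray), 0 where there is no reading.
- bot.camera_model(name): a dict with "fx", "fy", "cx", "cy" (pixels), "rvec" (rotation vector, rad) and "tvec" (3), from world to camera coordinates, as OpenCV has them. Camera axes: x right, y down, z forward; pixel columns grow to the right and rows downward; lengths in m; the calibration is good to about 2 mm. A picture is of the moment at which its call begins. camera_model takes no time and is no camera call.
- bot.job_done(): hands the job in, once; it reports no verdict.
Trained networks look in the newest picture that a camera, given by its name, has taken for a name from the list of things; names that differ only in an ending like _2 or _b are one class to them, and where a whole thing is asked for, a point or a joint stands for the part that bears it (a point fixed in the world has none). Each returns a list of dicts, best first, with "conf" (0 to 1); they miss things now and then, are a little off and sometimes report something else, mostly with a low value. They report only what shows in the picture. A call takes as long as a camera call.
- bot.regions_of(camera, label): "pixels" (400x640 bool, what is visible of it) and "point" ([row, column] in pixels, amid what is visible of it).
The state is a dict: "time": time; "q": joint angles; "qd": joint speeds; "joint_efforts": joint torques, N m; "ee_pos": TCP position; "tcp_rot": TCP orientation; "wrist_force": force on the tool from outside, world axes, zero at the start; "torque": the same for the moment, N m; "opening": finger opening in m.
Only numpy, scipy, OpenCV 4.12 (cv2) and the standard library are available. Lean on these libraries where they do the work, as an engineer would, in place of code of your own. Each camera call takes 0.05 s, during which the arm holds its last target. There are 200 camera calls.

## Working session

There is one attempt and no reset: what is moved stays moved. The work goes in short steps, Python scripts to look and compute and a shell command to move; the robot and the scene stay as the last step left them, time stands still between calls to the robot, and variables do not carry over. Pictures are saved under pics/ and viewed, about 8 in all and at most 12, crops included, and the job is handed in when it is done.

```bash
mkdir -p pics
cat > h.py <<'E'
import numpy as np,cv2
from workcell import bot
def cloud(cam,depth):
    m=bot.camera_model(cam);R=cv2.Rodrigues(np.array(m['rvec'],float))[0];t=np.array(m['tvec'],float).ravel()
    v,u=np.mgrid[:400,:640]
    P=np.stack([(u-m['cx'])/m['fx']*depth,(v-m['cy'])/m['fy']*depth,depth],-1)
    W=(P-t)@R; W[depth<=0]=np.nan
    return W
E
python3 - <<'E'
from h import *
o=bot.get_obs();print({k:np.round(v,3).tolist() for k,v in o.items()})
ims=[]
for c in ['top','scene']:
    p,d=bot.camera(c);W=cloud(c,d);ims.append(p)
    cv2.imwrite(f'pics/{c}1.png',p[:,:,::-1])
    for l in ['red_paddle','red_lid','red_keeper','black_paddle','black_lid','cup','jar']:
        for r in bot.regions_of(c,l)[:2]:
            w=W[r['pixels']];w=w[~np.isnan(w[:,0])]
            print(c,l,round(r['conf'],2),r['point'],len(w),np.median(w,0).round(3),np.percentile(w,2,0).round(3),np.percentile(w,98,0).round(3))
            if l in('red_lid','black_lid') :
                z=w[abs(w[:,2]-np.median(w[:,2]))<.012]
                print('  rect',cv2.minAreaRect((z[:,:2]*1000).astype(np.float32)))
E
```

```text
{'time': 0.0, 'q': [65.546, 5.011, 10.034, 95.101, 0.0, 89.999], 'qd': [-0.052, 0.02, 0.015, 0.035, -0.064, 0.031], 'joint_efforts': [-0.003, -52.039, 46.48, 0.016, -0.0, 0.0], 'ee_pos': [0.228, 0.5, 0.231], 'tcp_rot': [-90.0, 0.078, 65.546], 'wrist_force': [0.693, 0.51, -0.342], 'torque': [-0.026, 0.008, 0.021], 'opening': 0.085}
top red_paddle 0.65 [225.8, 407.5] 796 [ 0.449 -0.223  0.114] [ 0.398 -0.364  0.065] [ 0.66  -0.115  0.127]
top red_lid 0.83 [158.7, 416.0] 6617 [ 0.619 -0.248  0.144] [ 0.516 -0.364  0.137] [ 0.725 -0.135  0.15 ]
  rect ((621.849853515625, -250.2295379638672), (257.85089111328125, 219.1678466796875), 85.35375213623047)
top red_keeper 0.69 [165.4, 415.4] 7725 [ 0.605 -0.241  0.143] [ 0.423 -0.363  0.026] [ 0.723 -0.126  0.15 ]
top black_paddle 0.77 [198.9, 253.2] 475 [0.525 0.206 0.118] [0.489 0.122 0.075] [0.768 0.307 0.128]
top black_lid 0.67 [132.3, 229.3] 6395 [0.705 0.266 0.143] [0.595 0.147 0.134] [0.819 0.386 0.15 ]
  rect ((708.7554931640625, 267.09161376953125), (219.76490783691406, 256.346435546875), 13.70286750793457)
top black_lid 0.57 [159.5, 4
[... 824 characters left out ...]
eper 0.32 [233.5, 287.4] 520 [ 0.673 -0.001  0.057] [ 0.59  -0.027  0.003] [0.683 0.016 0.088]
scene black_paddle 0.94 [208.8, 379.1] 540 [0.534 0.216 0.115] [0.493 0.119 0.067] [0.751 0.403 0.126]
scene black_lid 0.77 [252.6, 385.9] 6807 [0.733 0.274 0.144] [0.605 0.153 0.136] [0.831 0.392 0.148]
  rect ((712.735595703125, 268.4763488769531), (224.11734008789062, 257.5451354980469), 13.910625457763672)
scene cup 0.65 [186.4, 329.1] 510 [0.415 0.016 0.041] [ 0.364 -0.017  0.002] [0.434 0.048 0.063]
scene cup 0.31 [206.7, 383.4] 626 [0.535 0.209 0.115] [ 0.376  0.085 -0.001] [0.74  0.304 0.143]
scene jar 0.88 [234.7, 285.8] 514 [ 0.674 -0.001  0.057] [ 0.643 -0.025  0.004] [0.683 0.016 0.088]
```

View pics/top1.png

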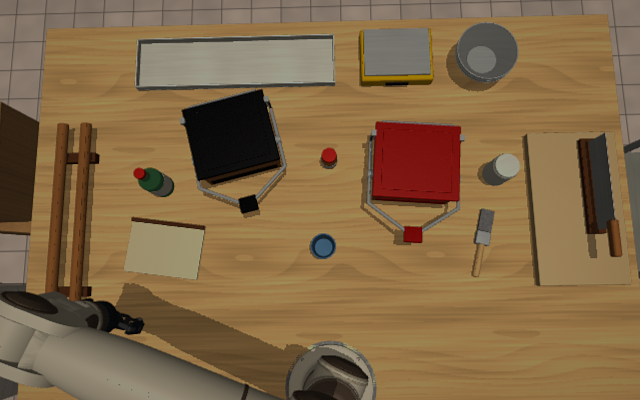

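View pics/scene1.png

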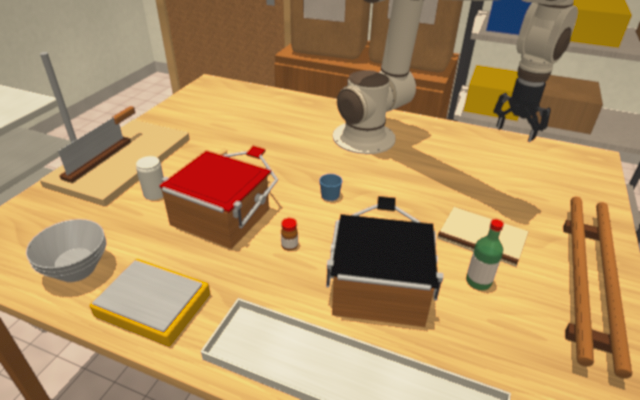

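The red keeper is the right-hand one, with its lid at about (160,416) and its paddle at (235,412) in the top view. The black paddle is at (204,249). The paddle mask takes in the arms, so I'll isolate the red plate by colour.

Run:
```python
from h import *
for c in ['top','scene']:
    p,d=bot.camera(c);W=cloud(c,d);q=p.astype(int)
    m=(q[...,0]>90)&(q[...,1]<50)&(q[...,2]<50)
    for nm,s in [('paddle',(W[...,0]<.47)&(W[...,0]>.36)&(abs(W[...,1]+.23)<.06)&(W[...,2]>.1)),('lid',(W[...,0]>.49)&(abs(W[...,2]-.143)<.008)&(W[...,1]<-.05))]:
        w=W[m&s]; print(c,nm,len(w),w.mean(0).round(4),w.min(0).round(3),w.max(0).round(3),cv2.minAreaRect((w[:,:2]*1000).astype(np.float32)))
```

```text
top paddle 260 [ 0.4175 -0.2336  0.1224] [ 0.396 -0.258  0.114] [ 0.437 -0.209  0.131] ((417.0006103515625, -233.0458526611328), (47.10356140136719, 41.76887512207031), 86.48374938964844)
top lid 6214 [ 0.6161 -0.2505  0.1442] [ 0.504 -0.376  0.135] [ 0.731 -0.127  0.151] ((618.4448852539062, -250.47698974609375), (234.59243774414062, 211.2196502685547), 85.4199447631836)
scene paddle 105 [ 0.4266 -0.2312  0.1214] [ 0.405 -0.252  0.115] [ 0.449 -0.208  0.127] ((427.4173889160156, -230.32174682617188), (42.8953857421875, 43.02838134765625), 86.82396697998047)
scene lid 3387 [ 0.6314 -0.2394  0.1446] [ 0.514 -0.37   0.135] [ 0.739 -0.123  0.15 ] ((624.5518188476562, -245.5429229736328), (235.30941772460938, 209.79876708984375), 85.11466217041016)
```

```bash
python3 -m jog '[[1,0.38,-1.46,0,0,0,-0.7],[1,0.76,-2.92,0,0,0,-1.4],[1,1.14,-4.38,0,0,0,-2.1],[1,1.52,-5.84,0,0,0,-2.8],[1,1.9,-7.3,0,0,0,-3.5]]' 40
python3 -m jog '[[1,0.38,-1.46,0,0,0,-0.7],[1,0.76,-2.92,0,0,0,-1.4],[1,1.14,-4.38,0,0,0,-2.1],[1,1.52,-5.84,0,0,0,-2.8],[1,1.9,-7.3,0,0,0,-3.5]]'
python3 -m jog '[[1,0.38,-1.46,0,0,0,-0.7],[1,0.76,-2.92,0,0,0,-1.4],[1,1.14,-4.38,0,0,0,-2.1],[1,1.52,-5.84,0,0,0,-2.8],[1,1.9,-7.3,0,0,0,-3.5]]'
python3 -m jog '[[1,0.38,-1.46,0,0,0,-0.7],[1,0.76,-2.92,0,0,0,-1.4],[1,1.14,-4.38,0,0,0,-2.1],[1,1.52,-5.84,0,0,0,-2.8],[1,1.9,-7.3,0,0,0,-3.5]]'
```

```text
time: 1.4
ee_pos: [0.2752, 0.3168, 0.2313]
tcp_rot: [-90.0, -0.0, 47.9]
wrist_force: [1.1, 0.1, 0.3]
opening: 0.0123
time: 1.9
ee_pos: [0.3227, 0.1343, 0.2315]
tcp_rot: [-90.0, -0.0, 30.4]
wrist_force: [0.6, -0.3, 0.3]
opening: -0.0003
time: 2.4
ee_pos: [0.3702, -0.0485, 0.2316]
tcp_rot: [-90.0, -0.1, 12.9]
wrist_force: [0.4, 1.3, 1.2]
opening: 0.0001
time: 2.9
ee_pos: [0.4178, -0.2311, 0.2314]
tcp_rot: [-90.0, -0.0, -4.6]
wrist_force: [1.0, 0.4, 0.2]
opening: -0.0003
```

```bash
python3 -m jog '[[1,0,0,-1,0,0,0],[1,0,0,-2,0,0,0],[1,0,0,-3,0,0,0],[1,0,0,-3.6,0,0,0],[1,0,0,-3.6,0,0,0]]'
python3 - <<'E'
from h import *
a=bot.camera('top')[0][170:300,330:500];b=bot.camera('scene')[0][90:220,180:350]
cv2.imwrite('pics/a2.png',cv2.resize(np.hstack([a,b]),None,fx=2.3,fy=2.3,interpolation=cv2.INTER_CUBIC)[:,:,::-1])
E
```

```text
time: 3.4
ee_pos: [0.4168, -0.2288, 0.1395]
tcp_rot: [-89.9, 0.2, -4.4]
wrist_force: [0.5, -0.3, 0.9]
opening: -0.0001
```

View pics/a2.png

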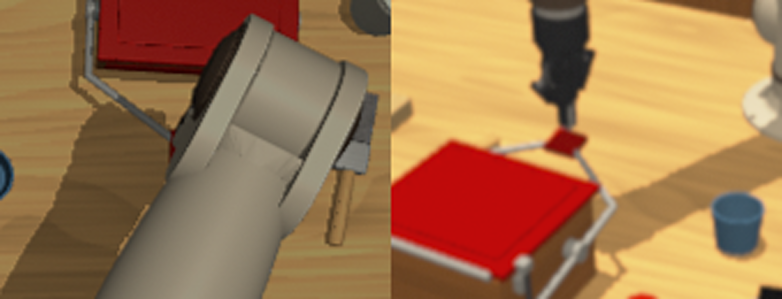

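The scene crop shows the closed tips (567,120) straight above the red paddle (566,141). Next I'll press down gradually.

```bash
python3 -m jog '[[1,0,0,-0.2,0,0,0],[1,0,0,-0.4,0,0,0],[1,0,0,-0.6,0,0,0],[1,0,0,-0.8,0,0,0],[1,0,0,-1,0,0,0]]'
python3 -m jog '[[1,0,0,-0.15,0,0,0],[1,0,0,-0.3,0,0,0],[1,0,0,-0.45,0,0,0],[1,0,0,-0.6,0,0,0],[1,0,0,-0.75,0,0,0]]'
```

```text
time: 4.0
ee_pos: [0.4176, -0.2295, 0.1166]
tcp_rot: [-90.0, -0.0, -4.5]
wrist_force: [-3.9, 0.5, 7.0]
opening: -0.0001
time: 4.5
ee_pos: [0.4173, -0.2295, 0.0977]
tcp_rot: [-90.0, 0.0, -4.5]
wrist_force: [-4.5, 0.6, 4.9]
opening: -0.0001
```

```bash
python3 -m jog '[[1,0,0,-0.15,0,0,0],[1,0,0,-0.3,0,0,0],[1,0,0,-0.45,0,0,0],[1,0,0,-0.6,0,0,0],[1,0,0,-0.75,0,0,0]]'
python3 -m jog '[[1,0,0,-0.15,0,0,0],[1,0,0,-0.3,0,0,0],[1,0,0,-0.45,0,0,0],[1,0,0,-0.55,0,0,0],[1,0,0,-0.6,0,0,0]]'
python3 -m jog '[[1,0,0,-0.03,0,0,0],[1,0,0,-0.06,0,0,0]]'
```

```text
time: 5.0
ee_pos: [0.4174, -0.2294, 0.0786]
tcp_rot: [-90.0, 0.0, -4.5]
wrist_force: [-3.9, -0.0, 3.2]
opening: -0.0001
time: 5.5
ee_pos: [0.418, -0.2293, 0.0635]
tcp_rot: [-90.0, -0.0, -4.4]
wrist_force: [1.0, 0.4, 1.4]
opening: -0.0
time: 5.7
ee_pos: [0.4179, -0.2293, 0.0624]
tcp_rot: [-90.0, -0.0, -4.4]
wrist_force: [1.0, -0.3, 2.0]
opening: 0.0001
```

```bash
python3 -m jog '[[1,0,0,-0.05,0,0,0],[1,0,0,-0.08,0,0,0],[1,0,0,-0.08,0,0,0]]'
python3 - <<'E'
from h import *
p,d=bot.camera('scene');W=cloud('scene',d)
cv2.imwrite('pics/s3.png',p[:,:,::-1])
r=bot.regions_of('scene','red_lid')[0];w=W[r['pixels']];w=w[~np.isnan(w[:,0])]
w=w[w[:,2]>.15];c=np.median(w,0);w=w[np.linalg.norm(w-c,axis=1)<.12]
n=np.linalg.svd(w-w.mean(0),full_matrices=False)[2][2];print(r['conf'],len(w),'tilt',np.arccos(abs(n[2])),w.max(0),bot.get_obs()['wrist_force'],bot.get_obs()['ee_pos'])
E
```

```text
time: 6.0
ee_pos: [0.418, -0.2294, 0.061]
tcp_rot: [-90.0, -0.1, -4.4]
wrist_force: [0.3, 1.4, 7.9]
opening: -0.0001
0.89 4905 tilt 1.1945992267088632 [ 0.74214637 -0.13519219  0.33513578] [-0.36612176  1.53530138  8.30918163] [ 0.41800725 -0.2293771   0.0610255 ]
```

View pics/s3.png

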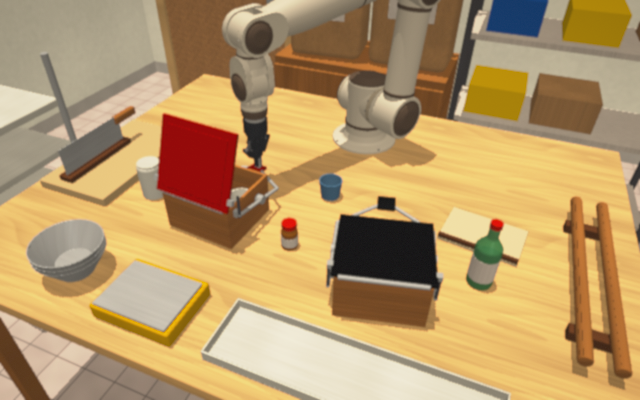

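The lid is wide open: its tilt is 1.195 rad and the force is rising at the stop. In the picture the lid stands up at about (195,165) and the tips are on the paddle at (257,168). Now I'll hold for 3.5 s.

```bash
python3 -m jog '[[1,0,0,0,0,0,0],[1,0,0,0,0,0,0],[1,0,0,0,0,0,0],[1,0,0,0,0,0,0],[1,0,0,0,0,0,0]]'
python3 -m jog '[[1,0,0,0,0,0,0],[1,0,0,0,0,0,0],[1,0,0,0,0,0,0],[1,0,0,0,0,0,0],[1,0,0,0,0,0,0]]'
python3 -m jog '[[1,0,0,0,0,0,0],[1,0,0,0,0,0,0],[1,0,0,0,0,0,0],[1,0,0,0,0,0,0],[1,0,0,0,0,0,0]]'
python3 -m jog '[[1,0,0,0,0,0,0],[1,0,0,0,0,0,0],[1,0,0,0,0,0,0],[1,0,0,0,0,0,0],[1,0,0,0,0,0,0]]'
python3 -m jog '[[1,0,0,0,0,0,0],[1,0,0,0,0,0,0],[1,0,0,0,0,0,0],[1,0,0,0,0,0,0],[1,0,0,0,0,0,0]]'
python3 -m jog '[[1,0,0,0,0,0,0],[1,0,0,0,0,0,0],[1,0,0,0,0,0,0],[1,0,0,0,0,0,0],[1,0,0,0,0,0,0]]'
python3 -m jog '[[1,0,0,0,0,0,0],[1,0,0,0,0,0,0],[1,0,0,0,0,0,0],[1,0,0,0,0,0,0],[1,0,0,0,0,0,0]]'
```

```text
time: 6.6
ee_pos: [0.418, -0.2294, 0.061]
tcp_rot: [-90.0, -0.1, -4.4]
wrist_force: [0.7, 0.8, 9.1]
opening: -0.0003
time: 7.1
ee_pos: [0.418, -0.2294, 0.061]
tcp_rot: [-90.0, -0.1, -4.4]
wrist_force: [-0.5, 1.0, 7.5]
opening: -0.0001
time: 7.6
ee_pos: [0.418, -0.2294, 0.061]
tcp_rot: [-90.0, -0.1, -4.4]
wrist_force: [0.3, 1.4, 7.9]
opening: 0.0003
time: 8.1
ee_pos: [0.418, -0.2294, 0.061]
tcp_rot: [-90.0, -0.1, -4.4]
wrist_force: [0.5, 1.4, 7.8]
opening: -0.0001
time: 8.6
ee_pos: [0.418, -0.2294, 0.061]
tcp_rot: [-90.0, -0.1, -4.5]
wrist_force: [0.2, 0.9, 7.8]
opening: 0.0002
time: 9.1
ee_pos: [0.418, -0.2294, 0.061]
tcp_rot: [-90.0, -0.1, -4.4]
wrist_force: [0.2, 0.3, 8.2]
opening: 0.0003
time: 9.6
ee_pos: [0.418, -0.2294, 0.061]
tcp_rot: [-90.0, -0.1, -4.5]
wrist_force: [0.4, 1.4, 6.9]
opening: 0.0003
```

```bash
python3 -m jog '[[1,0,0,0.03,0,0,0],[1,0,0,0.08,0,0,0],[1,0,0,0.13,0,0,0],[1,0,0,0.19,0,0,0],[1,0,0,0.25,0,0,0]]'
python3 -m jog '[[1,0,0,0.06,0,0,0],[1,0,0,0.12,0,0,0],[1,0,0,0.18,0,0,0],[1,0,0,0.24,0,0,0],[1,0,0,0.3,0,0,0]]'
python3 -m jog '[[1,0,0,0.06,0,0,0],[1,0,0,0.12,0,0,0],[1,0,0,0.18,0,0,0],[1,0,0,0.24,0,0,0],[1,0,0,0.3,0,0,0]]'
python3 -m jog '[[1,0,0,0.06,0,0,0],[1,0,0,0.12,0,0,0],[1,0,0,0.18,0,0,0],[1,0,0,0.24,0,0,0],[1,0,0,0.3,0,0,0]]'
python3 -m jog '[[1,0,0,0.06,0,0,0],[1,0,0,0.12,0,0,0],[1,0,0,0.18,0,0,0],[1,0,0,0.24,0,0,0],[1,0,0,0.3,0,0,0]]'
python3 -m jog '[[1,0,0,0.06,0,0,0],[1,0,0,0.12,0,0,0],[1,0,0,0.18,0,0,0],[1,0,0,0.24,0,0,0],[1,0,0,0.3,0,0,0]]'
```

```text
time: 10.1
ee_pos: [0.4172, -0.2292, 0.0664]
tcp_rot: [-90.0, 0.1, -4.5]
wrist_force: [-2.2, 0.8, 2.0]
opening: 0.0003
time: 10.6
ee_pos: [0.4176, -0.2293, 0.0742]
tcp_rot: [-90.0, 0.0, -4.5]
wrist_force: [-3.0, -0.0, 2.3]
opening: 0.0002
time: 11.1
ee_pos: [0.4176, -0.2293, 0.0817]
tcp_rot: [-90.0, 0.0, -4.5]
wrist_force: [-3.1, 0.9, 3.4]
opening: -0.0004
time: 11.6
ee_pos: [0.4177, -0.2293, 0.0892]
tcp_rot: [-90.0, -0.0, -4.5]
wrist_force: [-2.9, 0.4, 4.6]
opening: 0.0002
time: 12.1
ee_pos: [0.418, -0.2294, 0.0968]
tcp_rot: [-90.0, -0.0, -4.4]
wrist_force: [-0.6, 0.8, 4.3]
opening: -0.0
time: 12.6
ee_pos: [0.4182, -0.2294, 0.1044]
tcp_rot: [-90.0, -0.1, -4.4]
wrist_force: [3.4, 0.2, 4.4]
opening: 0.0
```

```bash
python3 -m jog '[[1,0,0,0.05,0,0,0],[1,0,0,0.1,0,0,0],[1,0,0,0.15,0,0,0],[1,0,0,0.2,0,0,0],[1,0,0,0.25,0,0,0]]'
python3 -m jog '[[1,0,0,0.04,0,0,0],[1,0,0,0.08,0,0,0],[1,0,0,0.12,0,0,0],[1,0,0,0.16,0,0,0],[1,0,0,0.2,0,0,0]]'
python3 -m jog '[[1,0,0,0.04,0,0,0],[1,0,0,0.08,0,0,0],[1,0,0,0.12,0,0,0],[1,0,0,0.16,0,0,0],[1,0,0,0.2,0,0,0]]'
python3 -m jog '[[1,0,0,0.04,0,0,0],[1,0,0,0.08,0,0,0],[1,0,0,0.12,0,0,0],[1,0,0,0.16,0,0,0],[1,0,0,0.2,0,0,0]]'
python3 -m jog '[[1,0,0,0.04,0,0,0],[1,0,0,0.08,0,0,0],[1,0,0,0.12,0,0,0],[1,0,0,0.16,0,0,0],[1,0,0,0.2,0,0,0]]'
```

```text
time: 13.1
ee_pos: [0.4177, -0.2294, 0.1104]
tcp_rot: [-90.0, -0.0, -4.5]
wrist_force: [4.1, 0.3, 4.6]
opening: 0.0
time: 13.6
ee_pos: [0.4177, -0.2293, 0.1153]
tcp_rot: [-90.0, 0.0, -4.5]
wrist_force: [4.2, -0.4, 3.3]
opening: -0.0001
time: 14.1
ee_pos: [0.4177, -0.2293, 0.1204]
tcp_rot: [-90.0, -0.0, -4.5]
wrist_force: [5.0, -1.1, 3.0]
opening: 0.0001
time: 14.6
ee_pos: [0.4168, -0.2291, 0.1246]
tcp_rot: [-90.0, 0.1, -4.5]
wrist_force: [0.4, -0.0, -0.1]
opening: -0.0001
time: 15.1
ee_pos: [0.4177, -0.2293, 0.1304]
tcp_rot: [-90.0, 0.0, -4.5]
wrist_force: [1.2, -0.4, -0.2]
opening: 0.0003
```

Contact has ended near z = 0.123, the rest height. I'll lift away and check.

```bash
python3 -m jog '[[1,0,0,0.6,0,0,0],[1,0,0,1.4,0,0,0],[1,0,0,2.4,0,0,0],[1,0,0,3.4,0,0,0],[1,0,0,4.4,0,0,0]]'
python3 -m jog '[[1,0,1,0,0,0,0],[1,0,2.4,0,0,0,0],[1,0,3.8,0,0,0,0],[1,0,5,0,0,0,0],[1,0,5,0,0,0,0]]'
python3 - <<'E'
from h import *
for c in ['scene','top']:
    p,d=bot.camera(c);W=cloud(c,d);cv2.imwrite(f'pics/{c}4.png',p[:,:,::-1]);q=p.astype(int)
    m=(q[...,0]>90)&(q[...,1]<50)&(q[...,2]<50)
    print(c,'lid z',np.percentile(W[m&(W[...,0]>.49)&(W[...,1]<-.1)][:,2],[2,50,98]).round(3),'paddle',np.nanmean(W[m&(W[...,0]<.47)&(W[...,0]>.36)&(abs(W[...,1]+.23)<.06)],0).round(4))
    for l in ['cup','jar','black_lid','black_paddle']:
        for r in bot.regions_of(c,l)[:1]: print(l,np.nanmedian(W[r['pixels']],0).round(3))
E
```

```text
time: 15.6
ee_pos: [0.4176, -0.2293, 0.2425]
tcp_rot: [-90.0, -0.0, -4.5]
wrist_force: [1.3, -0.5, -0.6]
opening: -0.0002
time: 16.1
ee_pos: [0.4176, -0.1019, 0.2418]
tcp_rot: [-90.0, -0.1, -4.3]
wrist_force: [-0.3, -0.2, -0.1]
opening: -0.0002
scene lid z [0.14  0.145 0.148] paddle [ 0.4264 -0.2314  0.1212]
cup [0.412 0.014 0.041]
jar [0.674 0.    0.058]
black_lid [0.733 0.274 0.144]
black_paddle [0.531 0.216 0.118]
top lid z [0.138 0.144 0.15 ] paddle [ 0.4079 -0.2511  0.1245]
cup [0.397 0.013 0.012]
jar [ 0.646 -0.007  0.083]
black_lid [0.706 0.267 0.143]
black_paddle [0.535 0.208 0.114]
```

View pics/scene4.png

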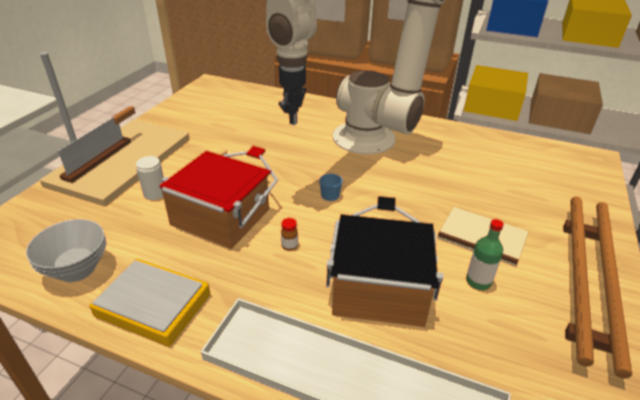

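The picture shows the red lid shut at (215,180), the paddle back up at (257,152), the gripper clear at (292,110), and everything else where it was.

```bash
python3 -c "
from workcell import bot
bot.job_done()"
```

```text
the job is handed in; nothing more can be done
```

The job is done and handed in at about 16 s of the 48 s allowed.

- **Opening:** I pressed the red paddle to its stop with the closed fingertips. The lid measured 1.195 rad open, and the force at the stop was about 8 N.
- **Holding:** I kept it there for 3.5 s or more.
- **Closing:** I eased the lever up over about 4.5 s. Contact ended near the paddle's rest height, and I then lifted clear. I did not measure the lid's closing speed directly, only the slow release of the paddle.

**Last checks:**
- The red lid is level at z ≈ 0.144 m, and the scene camera has the paddle back at its rest height of 0.121 m.
- The black keeper is shut. The cup, jar and black lid read within about 3 mm of their first positions. The black paddle mask moved up to 10 mm in x from the top camera; that mask also takes in the arms, and the picture shows the paddle unmoved.
- I checked the sauce bottle, shaker and guide only by eye in the last scene picture. The brush does not show there, and I did not view the last top picture, so it was not checked.

**Disagreements:**
- The two cameras differed by about 10 mm in x on the paddle before the press. I aimed between them.
- In the last top view the arm partly hid the paddle, so that reading was off. The scene camera matched its first reading.

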